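# Centre the sample cup on the cake stand

### The arm

A 6-joint arm with a two-finger parallel gripper is mounted at the origin on the work surface. World frame = base frame: x ahead of the robot, y to its left, z up, the work surface at z = 0. Lengths are in mm, angles in degrees, forces in N, time in s.
With the tool pointing down it reaches from about 350 to 850 mm from the base axis. Payload 8.1 kg.
Tool frame: the origin (TCP) lies at the very end of the fingers, on their centre line; the grasp point (between the pads) lies 19 mm behind it (r.grip_depth is the distance from the TCP to the grasp point, in mm); y points along the fingers, z is the direction in which the jaws open and shut, and the axes are right-handed (so a half turn about y gives the same grasp; the last joint's range is limited). The gripper opens to 85 mm and grips with 20 to 120 N. Pads are 22 mm wide; open, the fingers measure 114 mm over their backs; the gripper's body (76 mm by 85 mm) begins 54 mm behind the grasp point. The pads swing forward as they close: fully open they stand 13 mm farther back than shut.
Start: joints at [69.362, 7.471, 85.268, -0, 87.261, -4.893], TCP at [162.791, 577.498, 231.292] pointing down, gripper open.
Joint ranges: [-169.43, 169.43], [-51.17, 129.36], [1.28, 143.12], [-76.62, 256.62], [0, 156.53], [-152.29, 152.29]. Speed limits (degrees/s): [136.94, 136.94, 159.86, 180, 180, 180].

### API

Orientations are given as [roll, pitch, yaw] about the fixed x, y, z axes, in that order (R = Rz(yaw) Ry(pitch) Rx(roll)).
In Python, from bench import readout, eyes, r gives the robot as it stands. The module is installed in compiled form; this text tells all that it offers.
- The arm moves only by the tool move_arm, never from a script. Its argument "motion" is text: rows parted by semicolons, each of 6 numbers parted by spaces: the shift along the world's x, y, z in cm, then the turn, a rotation vector about the world's x, y, z in degrees. A call has 1 to 10 rows; each row is the pose to reach, as a shift and turn from the pose commanded when the call began; what a row does not reach only later rows make up. A row lasts 1/12 s, in which the tool goes at most 41.7 mm and 7.16 degrees, less where a joint would pass 70% of its speed; a pose out of reach is approached as far as the arm can. A call with a gripper value outside its range is refused whole. "fingers" is the finger opening in cm, from 0 to 8.54, set as the call begins (left out, the last holds). The fingers move at their own pace and stop on an object; "squeeze" is the grip in N (left out, the last holds). Time passes only in rows, so rows that repeat a pose let the fingers close. It gives the time, the measured TCP pose, the force and the opening at its end, in the units of the state.
- readout.sense(): the state, without advancing time (a new reading comes with each control period).
- eyes.snapshot(name): name is "side" or "top" or "wrist"; returns a dict with "image" (400x640x3 uint8, blue, green, red), "fx", "fy", "cx", "cy" (pixels), "dist_coeffs" ([k1, k2, p1, p2, k3] as OpenCV has them; the pictures are not rectified), "world_to_cam" (4x4, takes a point from world to camera coordinates). Camera axes: x right, y down, z forward; pixel columns grow to the right and rows downward; lengths in mm; the calibration is good to about 2 mm. A picture is of the moment at which its call begins. There is no depth.
- r.hand_in(): hands the job in, once; it reports no verdict.
The state is a dict: "time": time; "joint_pos": joint angles; "qd": joint speeds; "joint_efforts": joint torques, N m; "tool_pos": TCP position; "tcp_rot": TCP orientation; "ft_force": force on the tool from outside, world axes, zero at the start; "wrist_torque": the same for the moment, N m; "finger_gap": finger opening in mm.
Only numpy, scipy, OpenCV 4.12 (cv2) and the standard library are available. Lean on these libraries where they do the work, as an engineer would, in place of code of your own. Each camera call takes 0.05 s, during which the arm holds its last target. There are 200 camera calls.

### The job

The little footed cup of biscuits stands too near the edge of the wooden cake stand for the glass cover to go over it. Without pinching or lifting it, nudge it to the middle of the stand's plate (within 7 mm) with light taps of a fingertip; tap low, on its foot, for it wobbles and must not tip over or fall. Leave the stand and everything else where they are, and finish with the hand clear and the cup standing still.

Things in the scene. Friction and masses are not known exactly. Their poses are not given: they have to be found in the camera images.
- cup: white footed cup of biscuits on the stand, 62 mm tall, 0.11-0.21 kg. Origin: centre of its underside. Foot 54 mm across (widest), its upright edge 4-11 mm above the plate; stem 20 mm; bowl 50 mm across, 39-52 mm up. It bears only on its middle 30 mm, so it wobbles: pushed at the foot it slides (1-2 N), at the bowl it rocks and topples. Over 10 N of finger force or 17 deg of tilt is too rough
- stand: small round wooden cake stand on a pedestal, 85 mm tall, about 0.7 kg, loose on the table. Round flat plate 124 mm in diameter and 12 mm thick at the top, without a rim; stem about 32 mm and foot 92 mm in diameter. Origin at the centre of its underside, z up; its yaw means nothing
- stand_top (a point): centre of the top face of the cake stand's plate, 85 mm above the table: where the middle of the cup's underside belongs
- cover: glass dome cover with a glass knob, 114 mm in diameter, 128 mm tall, standing on the table. Origin at the centre of its underside. Leave it
- spare_cup: a cup like the one on the stand but empty, 52 mm tall, standing on the table between stand and cover. Origin at the centre of its underside. Leave it
- tongs: steel serving tongs, 200 mm long, up to 50 mm wide, 22 mm tall, lying on the table nearest the robot. Origin at mid-length on the table, x along them. Leave them
- paper_cups: stack of nested brown paper cups, 77 mm in diameter, 127 mm tall. Origin at the centre of the underside. Leave it
- tray_round: white foam tray 130 x 210 mm of round biscuits, 36 mm tall. Origin at the centre of its underside. Leave it
- tray_finger: white foam tray 130 x 210 mm of finger biscuits, 36 mm tall. Origin at the centre of its underside. Leave it
- jar: glass biscuit jar with a steel lid, 108 mm in diameter, 141 mm tall. Origin at the centre of its underside. Leave it
There are look-alikes about, which are no part of the job. Leave any purple look-alike of the stand alone.

How it is judged (in metres and radians):
At the end, for the whole second after the job is handed in: the cup stands upright (within 3 degrees) and still on the stand's plate, its centre within 7 mm of the plate's centre; the stand is within 15 mm and every other thing within 20 mm of where it stood at the start (horizontal distance between cup and stand_top below 0.007 m and z of cup in the frame of stand between 0.082 and 0.088 m and angle between cup's own z axis and vertical below 0.05 rad and linear speed of cup below 0.01 m/s and angle between stand's own z axis and vertical below 0.03 rad and distance of stand from where it was at the start of the episode below 0.015 m and distance of each of cover, spare_cup, tongs, paper_cups, tray_round, tray_finger, jar from where it was at the start of the episode below 0.02 m); the robot touches nothing.
It fails at once if the cup tips over (rocks by more than 17 degrees) or falls off the plate (angle between cup's own z axis and vertical above 0.3 rad or z of cup in the frame of stand below 0.075 m).
It fails at once if the cup is lifted more than 12 mm off the plate (z of cup in the frame of stand above 0.097 m).
It fails at once if the cup is pinched or struck: more than 10 N between the robot and the cup (contact force between any of the fingers, the arm and cup above 10 N).
It fails at once if the cake stand is shifted by more than 15 mm (distance of stand from where it was at the start of the episode above 0.015 m).
It fails at once if another thing (cover, empty cup, tongs, paper cups, trays, jar) is moved by more than 20 mm (distance of any of cover, spare_cup, tongs, paper_cups, tray_round, tray_finger, jar from where it was at the start of the episode above 0.02 m).
It also fails if it takes over 51 s, if anything falls off the work surface, if the arm or the gripper's body presses on something with over 40 N, if the wrist force passes 120 N, or if a joint passes its speed limit or range.

## Working session

There is one attempt and no reset: what is moved stays moved. The work goes in short steps, Python scripts to look and compute and a tool call to move; the robot and the scene stay as the last step left them, time stands still between calls to the robot, and variables do not carry over. Pictures are saved under pics/ and viewed, about 8 in all and at most 12, crops included, and the job is handed in when it is done.

Besides the shell and the picture viewer there is one more tool, called after "Call:" in YAML: its name, and indented under it one key for each argument. move_arm: Moves the arm, as the interface text tells. Its arguments: {"type":"object","properties":{"motion":{"type":"string"},"fingers":{"type":"number"},"squeeze":{"type":"number"}},"required":["motion"]}

```bash
mkdir -p pics; cat > h.py <<'E'
import numpy as np, cv2
from bench import readout, eyes, r
def snap(n,f=None):
    s=eyes.snapshot(n)
    s['K']=np.array([[s['fx'],0,s['cx']],[0,s['fy'],s['cy']],[0,0,1.]]); s['d']=np.array(s['dist_coeffs'],float)
    s['T']=np.array(s['world_to_cam'],float)
    if f: cv2.imwrite('pics/'+f,s['image'])
    return s
def plane(s,px,z):
    u=cv2.undistortPoints(np.array(px,float).reshape(-1,1,2),s['K'],s['d']).reshape(-1,2)
    R=s['T'][:3,:3]; c=-R.T@s['T'][:3,3]
    d=np.c_[u,np.ones(len(u))]@R
    return c+d*((z-c[2])/d[:,2])[:,None]
def proj(s,P):
    R=s['T'][:3,:3]; return cv2.projectPoints(np.array(P,float).reshape(-1,1,3),cv2.Rodrigues(R)[0],s['T'][:3,3],s['K'],s['d'])[0].reshape(-1,2)
E
python3 - <<'E'
from h import *
for n in('top','side'):
    s=snap(n,n+'0.png'); R=s['T'][:3,:3]; print(n,-R.T@s['T'][:3,3],s['fx'],R[2])
print(readout.sense())
E
```

```text
top [ 320.62240576   87.34474737 1119.26134077] 409.613106419208 [ 0.18082938 -0.00938667 -0.98346969]
side [ 129.67559262 -655.22341564 1018.5160039 ] 438.73135959261714 [ 0.32809779  0.57191246 -0.75184305]
{'time': 0.1, 'joint_pos': array([ 6.93625418e+01,  7.51273782e+00,  8.53233440e+01, -2.63615752e-04,
        8.72618501e+01, -4.89229139e+00]), 'qd': array([-0.06493392, -0.0855036 , -0.15593538, -0.00030024,  0.00472423,
        0.03891842]), 'joint_efforts': array([ 1.62132048e-03, -5.70954323e+01, -5.01938367e+01, -1.33520987e-05,
        8.14888015e-03, -8.93597836e-07]), 'tool_pos': array([162.6108972 , 577.02461413, 230.32601772]), 'tcp_rot': array([-9.00975976e+01,  8.08957799e-03, -1.57451609e+01]), 'ft_force': array([-0.05733902,  0.30613239, -0.41961933]), 'wrist_torque': array([-0.0173621 , -0.07023138, -0.03819696]), 'finger_gap': 85.76630001749825}
```

View pics/top0.png

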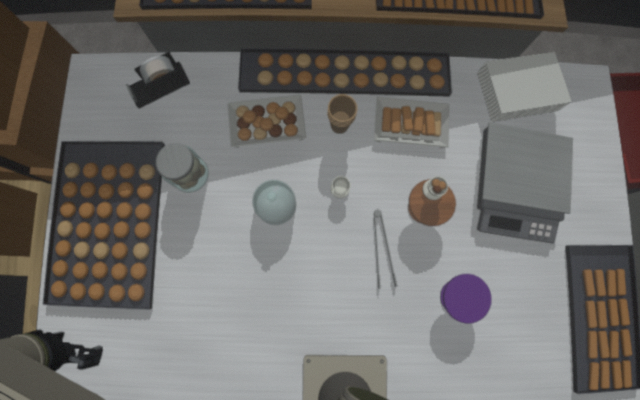

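View pics/side0.png

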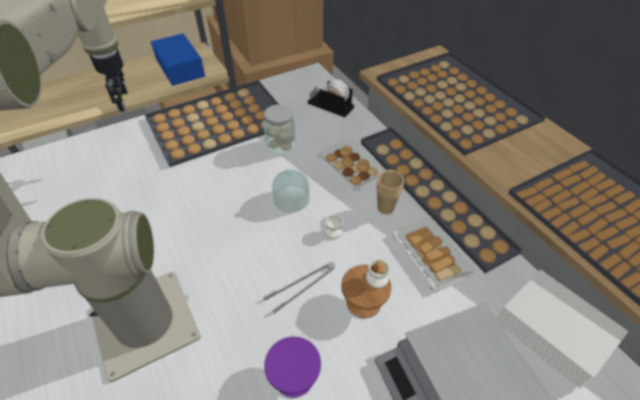

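The top view shows the stand plate near (432,203) with the cup near its far edge, about (435,188). In the side view the plate is near (366,290) and the cup near (377,275). Next I measure them.

```bash
python3 - <<'E'
from h import *
for n,c in(('top',(432,203)),('side',(366,290))):
    s=snap(n); im=s['image']; hsv=cv2.cvtColor(im,cv2.COLOR_BGR2HSV)
    x0,y0=c[0]-40,c[1]-40
    m=cv2.inRange(hsv,(3,110,40),(18,255,255)); k=np.zeros_like(m); k[y0:y0+80,x0:x0+80]=m[y0:y0+80,x0:x0+80]
    cn=max(cv2.findContours(k,0,cv2.CHAIN_APPROX_NONE)[0],key=cv2.contourArea)
    h=cv2.convexHull(cn).reshape(-1,2)
    P=plane(s,h,85)[:,:2]
    A=np.c_[2*P,np.ones(len(P))]; q=np.linalg.lstsq(A,(P**2).sum(1),rcond=None)[0]
    print(n,'stand fit',q[:2],np.sqrt(q[2]+q[:2]@q[:2]), plane(s,[c],85))
    cv2.circle(im,c,0,(0,0,0))
    for px in proj(s,[[q[0]+62*np.cos(t),q[1]+62*np.sin(t),85] for t in np.linspace(0,6.28,40)]): cv2.circle(im,tuple(int(round(v)) for v in px),0,(0,255,0),-1)
    cr=cv2.resize(im[y0-10:y0+70,x0:x0+80],None,fx=5,fy=5,interpolation=cv2.INTER_CUBIC)
    cv2.imwrite(f'pics/c_{n}.png',cr); print(x0,y0-10)
a=cv2.imread('pics/c_top.png');b=cv2.imread('pics/c_side.png');cv2.imwrite('pics/c1.png',np.hstack([a,b]))
E
```

```text
top stand fit [ 523.05255343 -260.07864428] 16.650453545958037 [[ 504.94763756 -219.63306606   85.        ]]
392 153
side stand fit [ 493.16817115 -232.13927824] 63.499558037657614 [[ 497.27193747 -234.13951775   85.        ]]
326 240
```

View pics/c1.png

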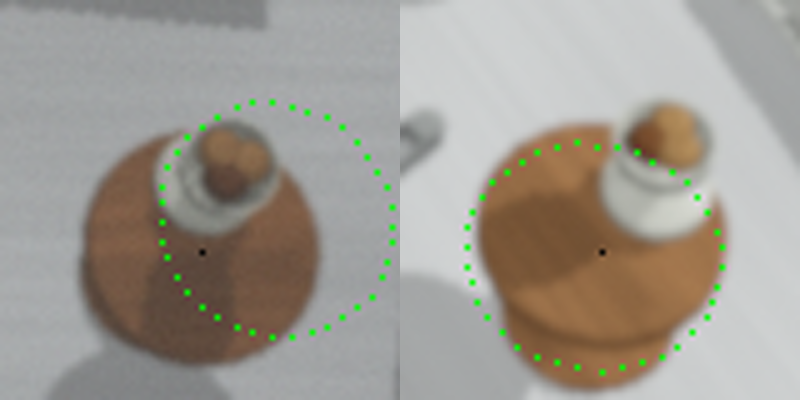

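```bash
python3 - <<'E'
from h import *
for n,o,st,cu,z in(('top',(392,153),(203,248),(207,184),92),('side',(326,240),(201,231),(257,193),89)):
    s=snap(n)
    f=lambda c:(o[0]+(c[0]+.5)/5-.5,o[1]+(c[1]+.5)/5-.5)
    a=plane(s,[f(st)],85)[0];b=plane(s,[f(cu)],z)[0]; print(n,a,b,b-a)
E
```

```text
top [ 507.0608563  -220.24121672   85.        ] [ 539.50639511 -221.58587901   92.        ] [32.44553881 -1.34466228  7.        ]
side [ 503.29075262 -224.15006924   85.        ] [ 537.55271168 -221.62155805   89.        ] [34.26195905  2.52851119  4.        ]
```

Call:
move_arm:
  motion: "1 -1.7 0.1 0 0 1;2.5 -4.5 0.1 0 0 3;4.5 -8 0.1 0 0 5;6.5 -11.5 0.1 0 0 7;8.5 -15 0.1 0 0 9;10.5 -18.5 0.1 0 0 11;12.5 -22 0.1 0 0 13;14.5 -25.5 0.1 0 0 14.5;16.5 -29 0.1 0 0 15.7;18.5 -32.5 0.1 0 0 15.75"
  fingers: 0

```text
time: 1.13
tool_pos: [348.3, 250.8, 232.5]
tcp_rot: [-90.0, -0.0, 0.1]
ft_force: [1.7, -0.3, 1.2]
finger_gap: -0.1
```

Call:
move_arm:
  motion: "2 -3.5 0 0 1 0;4 -7 0 0 2 0;6 -10.5 0 0 3 0;8 -14 0 0 4 0;10 -17.5 0 0 5 0;12 -21 0 0 6 0;14 -24.5 0 0 7 0;16 -28 0 0 8 0;18 -31.5 0 0 9 0;20 -35 0 0 10 0"

```text
time: 1.97
tool_pos: [548.5, -99.5, 232.2]
tcp_rot: [-90.0, 10.0, -0.0]
ft_force: [0.4, 0.4, 1.0]
finger_gap: 0.0
```

Call:
move_arm:
  motion: "2 -3 0 0 0 0;4 -6 0 0 0 0;6 -8.5 0 0 0 0;7.5 -10.5 0 0 0 0;8.5 -11.8 0 0 0 0;9 -12.4 0 0 0 0;9 -12.4 0 0 0 0;9 -12.4 0 0 0 0"

```text
time: 2.63
tool_pos: [637.7, -221.6, 231.7]
tcp_rot: [-90.0, 10.0, -0.0]
ft_force: [-0.0, -0.1, -0.1]
finger_gap: -0.3
```

```bash
python3 - <<'E'
from h import *
s=snap('wrist','w0.png'); R=s['T'][:3,:3]; print(-R.T@s['T'][:3,3],s['fx'],R[2])
im=s['image'].copy()
for c,rad,z,col in(((505,-222),62,85,(0,255,0)),((538.5,-221.6),27,92,(0,0,255))):
    for px in proj(s,[[c[0]+rad*np.cos(t),c[1]+rad*np.sin(t),z] for t in np.linspace(0,6.28,40)]): cv2.circle(im,tuple(int(round(v)) for v in px),1,col,-1)
cv2.imwrite('pics/w0b.png',im)
q=readout.sense();print(q['tool_pos'],q['tcp_rot'],q['finger_gap'],q['time'])
E
```

```text
[ 591.96412984 -220.26464586  385.05046486] 311.7646086606026 [ 1.11575622e-01 -8.23601160e-05 -9.93755943e-01]
[ 637.55647352 -221.09085171  231.99983413] [-8.99745650e+01  1.00322281e+01  1.12417967e-02] 0.022312418652997348 2.6833
```

View pics/w0b.png

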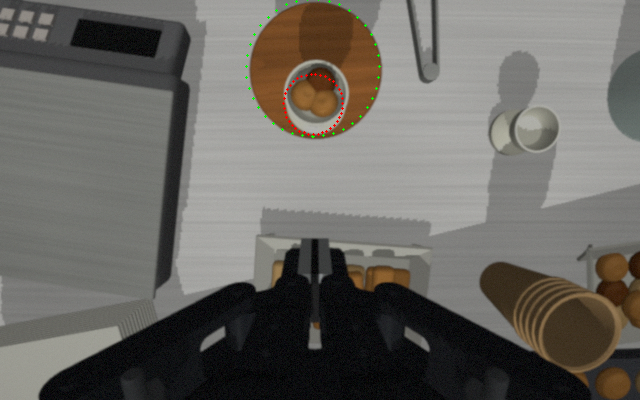

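```bash
python3 - <<'E'
from h import *
s=snap('wrist')
hsv=cv2.cvtColor(s['image'],cv2.COLOR_BGR2HSV)
m=cv2.inRange(hsv,(3,90,30),(18,255,255)); m[145:]=0; m[:,:240]=0; m[:,390:]=0
p=cv2.convexHull(cv2.findNonZero(m)).reshape(-1,2)
p=p[p[:,1]>2]
P=plane(s,p,85)[:,:2]; q=np.linalg.lstsq(np.c_[2*P,np.ones(len(P))],(P**2).sum(1),rcond=None)[0]
print('plate',q[:2],np.sqrt(q[2]+q[:2]@q[:2]))
print('bowl c',plane(s,[(316.5,91)],137),'foot edge',plane(s,[(316,136)],92),'fingertip dx', proj(s,[[637.6,-221.1,232]]))
w=cv2.inRange(hsv,(0,0,110),(180,70,255))
n,l,st,c=cv2.connectedComponentsWithStats(w[55:145,275:360]); print(st[:4],c[:4])
E
```

```text
plate [ 507.14485181 -219.43636058] 61.00780217853923
bowl c [[ 536.63875563 -218.15058543  137.        ]] foot edge [[ 567.23970881 -218.29395569   92.        ]] fingertip dx [[311.78677823 253.77672324]]
[[   0    0   85   84 5207]
 [   8    5   65   75 1346]
 [  22   55    1    1    1]
 [  24   55   23   11  122]] [[42.05569426 36.42212406]
 [40.95616642 46.69390788]
 [22.         55.        ]
 [33.6147541  60.17213115]]
```

The wrist view shows the plate centred at (316,71) and the cup bowl at (316,91). The foot edge is at (316,136), and the finger line is also at about x=316. So the cup is about 31 mm from centre along +x, and I push along -x.

Call:
move_arm:
  motion: "-0.5 0 -2 0 0 0;-1.2 0 -5 0 0 0;-2 0 -8 0 0 0;-2.8 0 -10.5 0 0 0;-3.3 0 -12.5 0 0 0;-3.6 0 -13.7 0 0 0;-3.7 0 -14.2 0 0 0;-3.7 0 -14.2 0 0 0;-3.7 0 -14.2 0 0 0"

```text
time: 3.48
tool_pos: [601.7, -221.5, 91.8]
tcp_rot: [-90.0, 9.9, 0.0]
ft_force: [0.2, -1.4, -0.2]
finger_gap: -0.2
```

```bash
python3 - <<'E'
from h import *
q=readout.sense();print(q['tool_pos'],q['tcp_rot'],q['ft_force'])
a=snap('side')['image'][230:330,320:440];b=snap('wrist')['image']
cv2.imwrite('pics/c2.png',np.hstack([cv2.resize(a,(400,333),interpolation=cv2.INTER_CUBIC),cv2.resize(b[0:333,120:520],(400,333))]))
E
```

```text
[ 601.68868735 -221.53165098   91.79903578] [-9.00424084e+01  9.89408134e+00  1.84427076e-02] [ 0.16029119 -1.41536111 -0.2277832 ]
```

View pics/c2.png

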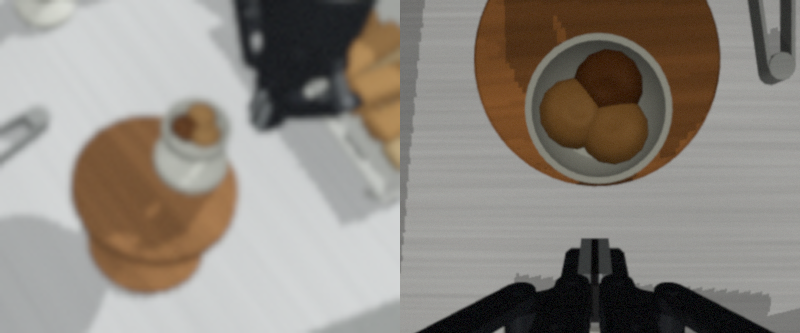

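Side view: the fingertip stands just beyond the far plate edge, clear of the cup. Wrist view: bowl, plate and finger line up within 1–2 mm.

Call:
move_arm:
  motion: "-0.3 0 0 0 0 0;-0.6 0 0 0 0 0;-0.9 0 0 0 0 0;-1.1 0 0 0 0 0;-1.2 0 0 0 0 0;-1.2 0 0 0 0 0;-1.2 0 0 0 0 0"

```text
time: 4.17
tool_pos: [588.7, -221.5, 90.3]
tcp_rot: [-90.0, 10.0, -0.0]
ft_force: [-0.5, -0.6, -0.1]
finger_gap: 0.1
```

Call:
move_arm:
  motion: "-0.12 0 0 0 0 0;-0.24 0 0 0 0 0;-0.36 0 0 0 0 0;-0.48 0 0 0 0 0;-0.6 0 0 0 0 0;-0.72 0 0 0 0 0;-0.84 0 0 0 0 0;-0.96 0 0 0 0 0;-1.08 0 0 0 0 0;-1.2 0 0 0 0 0"

```text
time: 5.0
tool_pos: [576.7, -221.5, 90.3]
tcp_rot: [-90.0, 10.0, 0.0]
ft_force: [0.4, -0.3, 0.3]
finger_gap: -0.1
```

Call:
move_arm:
  motion: "-0.12 0 0 0 0 0;-0.24 0 0 0 0 0;-0.36 0 0 0 0 0;-0.48 0 0 0 0 0;-0.6 0 0 0 0 0;-0.72 0 0 0 0 0;-0.84 0 0 0 0 0;-0.96 0 0 0 0 0;-1.08 0 0 0 0 0;-1.2 0 0 0 0 0"

```text
time: 5.83
tool_pos: [564.7, -221.5, 90.3]
tcp_rot: [-90.0, 10.0, 0.0]
ft_force: [0.8, -1.1, 0.3]
finger_gap: -0.4
```

```bash
cat > m.py <<'E'
import sys
from h import *
q=readout.sense();print(q['tool_pos'],q['ft_force'],q['time'])
a=snap('side')['image'][230:330,320:440];t=snap('top')['image'][150:250,380:500];b=snap('wrist','wl.png')['image']
f=lambda i:cv2.resize(i,(360,300),interpolation=cv2.INTER_CUBIC)
cv2.imwrite('pics/'+sys.argv[1],np.vstack([np.hstack([f(a),f(t)]),cv2.resize(b[0:240,32:608],(720,300))]))
E
python3 m.py c3.png
```

```text
[ 564.70085598 -221.49945795   90.33233216] [ 0.7922312  -1.06538847  0.25417507] 5.8333
```

View pics/c3.png

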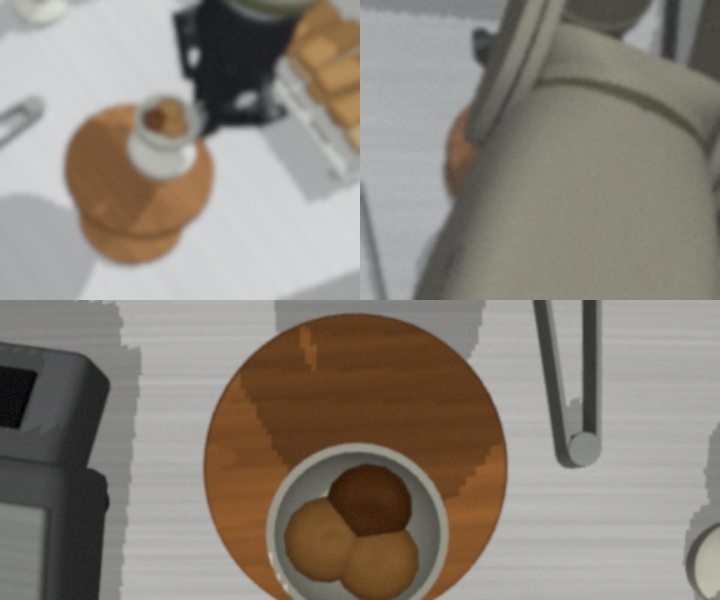

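Side view: the cup has slid inward and stands upright, with the finger on its foot. Wrist view: plate centre at about (317,132), bowl centre at about (318,187).

```bash
cat > w.py <<'E'
from h import *
s=snap('wrist')
g=s['image']; hsv=cv2.cvtColor(g,cv2.COLOR_BGR2HSV)
m=cv2.inRange(hsv,(3,110,30),(18,255,255)); m[260:]=0;m[:,:180]=0;m[:,455:]=0
p=cv2.convexHull(max(cv2.findContours(m,0,cv2.CHAIN_APPROX_NONE)[0],key=cv2.contourArea)).reshape(-1,2)
def fit(P):
    for _ in range(4):
        q=np.linalg.lstsq(np.c_[2*P,np.ones(len(P))],(P**2).sum(1),rcond=None)[0];R=np.sqrt(q[2]+q[:2]@q[:2])
        e=abs(np.hypot(*(P-q[:2]).T)-R); P=P[e<max(1,2*np.median(e))]
    return q[:2],R,len(P)
pl=fit(plane(s,p,85)[:,:2]); print('plate',pl)
w=cv2.inRange(hsv,(0,0,90),(180,85,255))
x,y=proj(s,[[*pl[0],85]])[0]
# bowl outer rim: from bowl interior outwards, orange-to-white; take white pixels within plate hull
hull=np.zeros_like(w); cv2.fillConvexPoly(hull,p,255); hull=cv2.erode(hull,np.ones((9,9)))
c=cv2.findContours(w&hull,0,cv2.CHAIN_APPROX_NONE)[0]
c=max(c,key=lambda k:cv2.contourArea(cv2.convexHull(k))); B=cv2.convexHull(c).reshape(-1,2)
bw=fit(plane(s,B,137)[:,:2]); print('bowl',bw,'diff',bw[0]-pl[0])
cv2.polylines(g,[p],True,(0,255,0),1);cv2.polylines(g,[B],True,(0,0,255),1);cv2.imwrite('pics/wd.png',g)
E
python3 w.py
```

```text
plate (array([ 506.68233579, -219.41876212]), np.float64(60.80434347535493), 74)
bowl (array([ 527.52766358, -219.14278737]), np.float64(25.016189500237463), 47) diff [20.84532779  0.27597475]
```

Call:
move_arm:
  motion: "-0.12 0 0 0 0 0;-0.24 0 0 0 0 0;-0.36 0 0 0 0 0;-0.48 0 0 0 0 0;-0.6 0 0 0 0 0;-0.72 0 0 0 0 0;-0.84 0 0 0 0 0;-0.96 0 0 0 0 0;-1.08 0 0 0 0 0;-1.2 0 0 0 0 0"

```text
time: 6.87
tool_pos: [552.7, -221.5, 90.3]
tcp_rot: [-90.0, 10.0, 0.0]
ft_force: [0.3, 1.1, -0.4]
finger_gap: 0.0
```

```bash
python3 w.py; python3 m.py c4.png
```

```text
plate (array([ 506.43277287, -219.40773487]), np.float64(60.78019912264605), 69)
bowl (array([ 515.85146765, -219.14495741]), np.float64(25.123965641815317), 53) diff [9.41869478 0.26277746]
[ 552.50303385 -221.5090797    90.29657584] [-0.01398791  0.17490534 -0.12631607] 6.9167
```

Call:
move_arm:
  motion: "-0.12 0 0 0 0 0;-0.24 0 0 0 0 0;-0.36 0 0 0 0 0;-0.48 0 0 0 0 0;-0.6 0 0 0 0 0;-0.7 0 0 0 0 0;-0.79 0 0 0 0 0;-0.85 0 0 0 0 0;-0.88 0 0 0 0 0;-0.88 0 0 0 0 0"

```text
time: 7.9
tool_pos: [543.9, -221.5, 90.3]
tcp_rot: [-90.0, 10.0, 0.0]
ft_force: [0.4, -0.0, -0.0]
finger_gap: 0.3
```

Call:
move_arm:
  motion: "0.2 0 0 0 0 0;0.6 0 0 0 0 0;1.2 0 0 0 0 0;2 0 0 0 0 0;3 0 0 0 0 0;4 0 0 0 0 0;5 0 0 0 0 0;5.5 0 0 0 0 0;5.5 0 0 0 0 0;5.5 0 0 0 0 0"

```text
time: 8.73
tool_pos: [599.2, -221.4, 90.0]
tcp_rot: [-90.0, 10.0, 0.0]
ft_force: [-0.0, 0.5, -0.2]
finger_gap: 0.2
```

```bash
python3 w.py; python3 m.py c5.png
```

```text
plate (array([ 506.99886947, -219.4588212 ]), np.float64(60.77008857622039), 53)
bowl (array([ 512.85836213, -219.25673394]), np.float64(25.370892696078627), 31) diff [5.85949266 0.20208726]
[ 598.78745166 -221.41713862   89.99621566] [ 0.53717489 -0.21426208  0.57784307] 8.7833
```

View pics/c5.png

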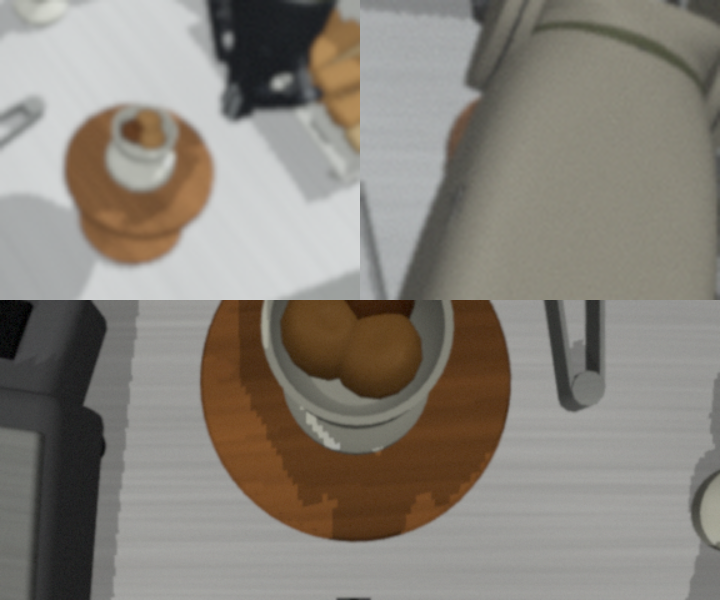

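Side view: the cup is upright near the middle. In the wrist view the bowl is cut off at the top edge, so I raise the hand for a clean look from above.

Call:
move_arm:
  motion: "0 0 1 0 0 0;0 0 3 0 0 0;0 0 6 0 0 0;0 0 9 0 0 0;0 0 12 0 0 0;-0.5 0 15 0 0 0;-1 0 17 0 0 0;-1 0 18 0 0 0;-1 0 18 0 0 0;-1 0 18 0 0 0"

```text
time: 9.77
tool_pos: [589.1, -221.5, 270.3]
tcp_rot: [-90.0, 10.0, -0.0]
ft_force: [-0.1, -0.1, -0.8]
finger_gap: -0.2
```

Call:
move_arm:
  motion: "-0.5 0 0 0 -2 0;-1.5 0 0 0 -5 0;-2.5 0 0 0 -8 0;-3.5 0 0 0 -10 0;-4.5 0 0 0 -10 0;-5 0 0 0 -10 0;-5 0 0 0 -10 0;-5 0 0 0 -10 0"

```text
time: 10.43
tool_pos: [538.8, -221.3, 268.9]
tcp_rot: [-89.9, 0.1, -0.0]
ft_force: [-0.2, -0.7, 0.6]
finger_gap: 0.1
```

```bash
sed -i 's/m\[260:\]=0;m\[:,:180\]=0;m\[:,455:\]=0/m[300:]=0;m[:,:180]=0;m[:,455:]=0/' w.py; python3 w.py; python3 - <<'E'
from h import *
s=snap('side');R=s['T'][:3,:3];w=snap('wrist');print(-w['T'][:3,:3].T@w['T'][:3,3])
b=cv2.resize(cv2.imread('pics/wd.png')[0:320,120:520],(400,320))
im=s['image']
cv2.imwrite('pics/c6.png',np.hstack([cv2.resize(im[240:320,320:420],(400,320),interpolation=cv2.INTER_CUBIC),b]))
E
```

```text
plate (array([ 506.45678646, -219.54545621]), np.float64(60.591491456501466), 51)
bowl (array([ 505.42740944, -219.34561412]), np.float64(26.504944434507323), 28) diff [-1.02937702  0.19984209]
[ 467.84929422 -220.05129938  412.46287134]
```

View pics/c6.png

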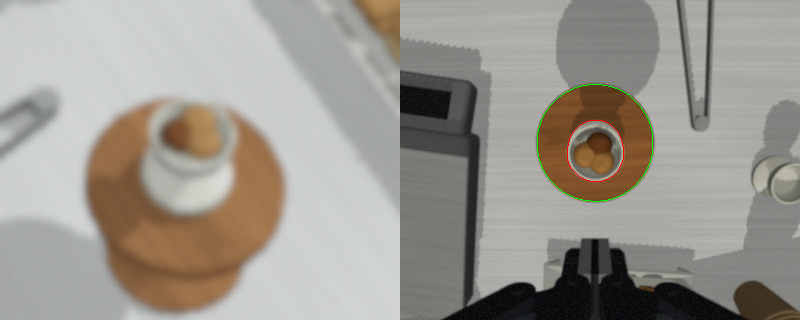

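```bash
python3 -c "
from h import *
print(r.hand_in()); q=readout.sense(); print(q['time'],q['tool_pos'])"
```

```text
the job is handed in; nothing more can be done
None
the job is handed in; nothing more can be done
```

I slid the cup about 31 mm along −x to the middle of the stand's plate and handed the job in. I used the closed fingertips, leaning away from the bowl, at foot height in slow, light pushes. The job took about 11 s of robot time.

- **Centring:** the last wrist view put the cup about 1 mm from the plate's centre, and the side view about 2 mm; the limit is 7 mm. An earlier wrist view had given 5.9 mm, but the bowl was cut off in that picture and I discarded the reading.
- **Cup and stand:** the cup looked upright in the last pictures. The plate's measured position stayed within 1 mm throughout.
- **Force:** readings during the pushes were about 1 N, close to the sensor noise.
- **Hand:** it finished about 120 mm above the cup, touching nothing.
- **Not measured:** I did not separately measure the other objects' positions. The arm never came near them apart from passing above the finger-biscuit tray.

The hand-in call gave no verdict.

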